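# Check the oil comparator with its glass standards

### The job

Check the oil comparator against its two glass standards: stand the short reference standard fully down in the comparator's rectangular seat and let go of it, then take the tall check standard and hold it upright in the open light path in front of the seat, its clear end windows facing the two lenses and the middle of its glass at lens height, touching nothing but the gripper. Take the standards by their frosted broad sides only, never with a finger on the clear end windows, keep them upright, and leave everything else on the table where it is. Finish while still holding the check standard steady in the light path.

Things in the scene. Friction and masses are not known exactly. Their poses are not given: they have to be found in the camera images.
- comparator: Oil comparator, fixed: grey base 140 mm (x) by 154 mm (y), deck at z 0.030; two grey heads at +-y, 132 mm long, top z 0.108, an open channel along x between them (64 mm between bezels). Light runs along y at z 0.085 between two pairs of round lenses: over the seat (x +0.034) and the open path (x -0.034, nearer the robot). Origin: underside centre; yaw 0 with -x to the robot, varies +-0.35 rad.
- light_path (a point): Middle of the open front light path, midway between its two lenses: comparator x = -0.034, y = 0, z = 0.085. Axes as the comparator's; the light runs along y.
- seat (a point): Centre of the floor of the seat (comparator x +0.034, y 0, z 0.047): a pocket 28.5 mm (x) by 38.5 mm (y), 18 mm deep, mouth at z 0.065 with 1.5 mm chamfer, in an aluminium block 44 x 54 mm. The seated reference has its underside centre here, its y along the comparator's y. Axes as the comparator's.
- block: Wooden block that keeps the standards, fixed: 50 mm (its x) by 176 mm (its y), 26 mm tall; three pockets 29 x 39 mm in a row at y = -58, 0, +58 mm, 16 mm deep (floor z 0.010). Middle one empty; which standard is in which outer one varies. Origin: centre of the underside. Its y runs roughly along the robot's y.
- reference: Solid glass cuvette-like standard, the SHORT one (62 mm), upright in an outer pocket of the block (underside z 0.010). Black shoe 26 (its x) x 36 mm (its y) to z 0.018; clear glass to 0.056; black cap 23x33 mm, top 0.062. Frosted broad sides face +-x, 26 mm apart, 32 mm long: grip these. Clear end windows face +-y, 36 mm apart: no touching. Origin: underside centre. Half turns are alike. 0.12 kg.
- check: Solid glass cuvette-like standard, the TALL one (80 mm), upright in an outer pocket of the block (underside z 0.010). Black shoe 26 (its x) x 36 mm (its y) to z 0.016; clear glass to 0.066; black cap 23x33 mm, top 0.08. Frosted broad sides face +-x, 26 mm apart, 32 mm long: grip these. Clear end windows face +-y, 36 mm apart: no touching. Origin: underside centre. Half turns are alike. 0.16 kg.
- check_glass (a point): Middle of the check standard's glass, 41 mm above its underside on its axis. Axes as the standard's.
- nozzle_box: Bystander: small printed carton 35 x 52 x 30 mm. Origin at the centre of the underside.
- screwdriver_yellow: Bystander: screwdriver with yellow handle, 235 mm long, lying.
- wrench_13: Bystander: combination wrench, 164 mm long, lying.
- tape_ptfe: Bystander: white roll of thread tape, 52 mm across, 13 mm high.
- nozzle_1: Bystander: brass spray nozzle standing, 22 mm high.
- pressure_gauge: Bystander: pressure gauge 97 x 67 x 28 mm lying on its back.
Things that resemble listed ones, but are neither listed nor needed, are in the scene too. What is shaped like the reference but orange is not meant.

How it is judged:
By the outcome, as a careful person would: the job done as asked, in the order asked, and still so for the second after the job is handed in, while the arm keeps its last pose, push and grip.
It also fails if it takes over 61 s, if anything falls off the work surface, if the arm or the gripper's body presses on something with over 40 N, if the wrist force passes 120 N, or if a joint passes its speed limit or range.

### The arm

A 6-joint arm with a two-finger parallel gripper is mounted at the origin on a cart in front of the work surface, level with it; the furniture and walls round the work are solid. World frame = base frame: x ahead of the robot, y to its left, z up, the work surface at z = 0. Lengths are in m, angles in rad, forces in N, time in s.
With the tool pointing down it reaches from about 0.225 to 0.875 m from the base axis. Payload 3.4 kg.
Tool frame: the origin (TCP) lies at the very end of the fingers, on their centre line; the grasp point (between the pads) lies 19 mm behind it; z points along the fingers, y is the line along which they close (so a half turn about z gives the same grasp; the last joint's range is limited). The gripper opens to 85 mm and grips with 20 to 120 N. Pads are 22 mm wide; open, the fingers measure 114 mm over their backs; the gripper's body (76 mm by 85 mm) begins 54 mm behind the grasp point. The pads swing forward as they close: fully open they stand 13 mm farther back than shut.
Start: joints at [1.043, 0.276, 1.505, -0, 1.361, -0.121], TCP at [0.228, 0.528, 0.231] pointing down, gripper open.
Joint ranges: [-2.89, 2.89], [-0.75, 2.08], [0.22, 2.7], [-1.18, 4.32], [0.11, 2.71], [-2.7, 2.7]. Speed limits (rad/s): [2.57, 2.57, 3.14, 3.14, 3.14, 3.14].

### API

Orientations are given as [roll, pitch, yaw] about the fixed x, y, z axes, in that order (R = Rz(yaw) Ry(pitch) Rx(roll)).
In Python, from workcell import telemetry, optics, bot gives the robot as it stands.
- The arm moves only by the tool play_rows, never from a script. Its argument "motion" is a list of rows, each a list of 3 entries, a list of its own where there are three numbers: the shift along the tool's x, y, z in mm, then the turn about the tool's z in degrees, then the opening, from 0 (shut) to 1 (fully open). In form: [[[x, y, z], twist, jaw], ...]. A call has 1 to 12 rows; each row is the pose to reach, as a shift and turn from the pose commanded when the call began, along the tool's axes at that moment; what a row does not reach only later rows make up. A row lasts 1/10 s, in which the tool goes at most 50 mm and 8.59 degrees, less where a joint would pass 70% of its speed; a pose out of reach is approached as far as the arm can. A call with a gripper value outside its range is refused whole. The fingers move at their own pace and stop on an object; "squeeze" is the grip in N (left out, the last holds). Time passes only in rows, so rows that repeat a pose let the fingers close. It gives the time, the measured TCP pose, the force, the opening and the grip force at its end, in the units of the state.
- telemetry.sense(): the state, without advancing time (a new reading comes with each control period).
- optics.grab_frame(name): name is "scene" or "side" or "wrist"; returns a dict with "pixels" (480x640x3 uint8, red, green, blue), "fx", "fy", "cx", "cy" (pixels), "R" (3x3) and "t" (3): a world point X has camera coordinates R X + t; the wrist camera has in their place "mount" (4x4, takes a point from camera to tool coordinates, whose origin is the TCP and whose axes are the flange's). Camera axes: x right, y down, z forward; pixel columns grow to the right and rows downward; lengths in m; the calibration is good to about 2 mm. A picture is of the moment at which its call begins: read the wrist's pose just before it. There is no depth.
- bot.sign_off(): hands the job in; it is judged then, once.
The state is a dict: "t": time; "joint_pos": joint angles; "joint_vel": joint speeds; "tau": joint torques, N m; "tool_pos": TCP position; "orientation": TCP orientation; "force": force on the tool from outside, world axes, zero at the start; "torque": the same for the moment, N m; "opening": finger opening in m; "grasp_force": force on a finger pad.
Only numpy, scipy, OpenCV 4.12 (cv2) and the standard library are available. Lean on these libraries where they do the work, as an engineer would, in place of code of your own. Each camera call takes 0.05 s, during which the arm holds its last target. There are 200 camera calls.

## Working session

There is one attempt and no reset: what is moved stays moved. The work goes in short steps, Python scripts to look and compute and a tool call to move; the robot and the scene stay as the last step left them, time stands still between calls to the robot, and variables do not carry over. Pictures are saved under pics/ and viewed, at most 13 in all, crops included, and the job is handed in when it is done.

Besides the shell and the picture viewer there is one more tool, called by a JSON object that holds its "op" and its "data". play_rows: Moves the arm, as the interface text tells. Its arguments: {"type":"object","properties":{"motion":{"type":"array"},"squeeze":{"type":"number"}},"required":["motion"]}

```bash
mkdir -p pics; ls; python3 - <<'E'
from workcell import telemetry, optics
import cv2
s=telemetry.sense();print({k:s[k] for k in('t','tool_pos','orientation','opening','force')})
for n in('scene','side','wrist'):
    f=optics.grab_frame(n);cv2.imwrite(f'pics/{n}0.png',f['pixels'][:,:,::-1])
    print(n,f['fx'],f['fy'],f['cx'],f['cy'],{k:f[k] for k in f if k in('R','t','mount')})
E
```

```text
pics
{'t': 0.0, 'tool_pos': array([0.22721774, 0.52760232, 0.23038325]), 'orientation': array([-3.13966579e+00, -2.40606533e-04,  2.73486315e+00]), 'opening': 0.08542127546513327, 'force': array([-0.63962987, -0.80894204,  0.0206409 ])}
scene 445.5854221325326 445.5854221325326 311.3455233643575 242.2047326166828 {'R': array([[ 0.80369534, -0.59492202,  0.01189916],
       [-0.46425831, -0.63943615, -0.61285042],
       [ 0.37220696,  0.48702074, -0.79010934]]), 't': array([-0.4305346 ,  0.36436624,  0.75403785])}
side 437.92087219084465 437.92087219084465 325.0496292718915 234.10922330106592 {'R': array([[-0.9469528 , -0.32100608, -0.01534563],
       [-0.15481047,  0.49748714, -0.8535457 ],
       [ 0.28162761, -0.80589183, -0.52079195]]), 't': array([0.57566696, 0.11087374, 1.00774298])}
wrist 350.9320135500703 350.9320135500703 318.2663303295837 237.31995949214212 {'mount': array([[ 1.46487603e-04, -9.63637191e-01, -2.67214040e-01,
         6.71507293e-02],
       [ 9.99999978e-01,  1.80720441e-04, -1.03517533e-04,
        -9.58979511e-04],
       [ 1.48044384e-04, -2.67214019e-01,  9.63637196e-01,
        -1.41445410e-01],
       [ 0.00000000e+00,  0.00000000e+00,  0.00000000e+00,
         1.00000000e+00]])}
```

View pics/scene0.png

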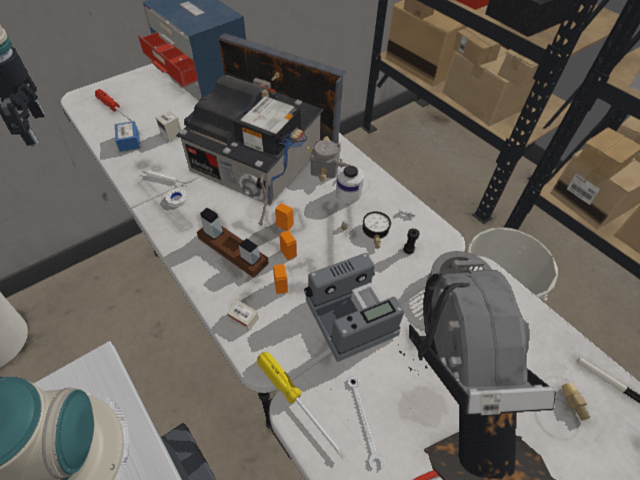

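View pics/side0.png

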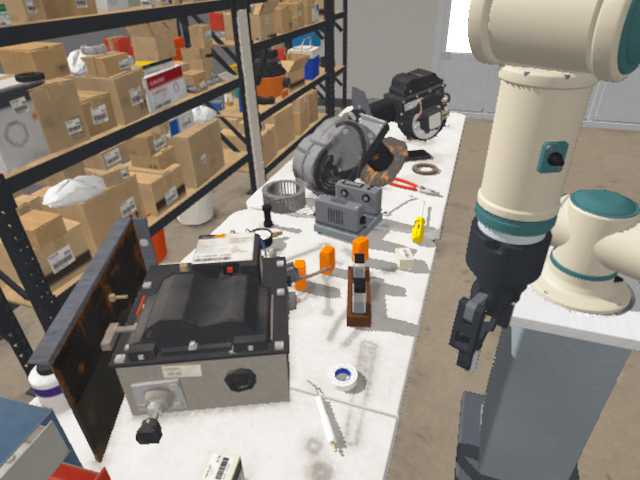

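Scene view: the brown block runs from (197,235) to (268,272), with a taller black/clear standard at about (210,222) and a shorter one at (249,250). The three orange ones at (285,217), (288,245) and (280,278) are decoys. The comparator is at about (352,305). I'll get rough positions first, then look from the wrist camera.

```bash
cat > h.py <<'E'
import numpy as np, cv2
from workcell import telemetry, optics
from scipy.spatial.transform import Rotation as Ro
def cam(n):
    s=telemetry.sense(); f=optics.grab_frame(n)
    K=np.array([[f['fx'],0,f['cx']],[0,f['fy'],f['cy']],[0,0,1]])
    if n=='wrist':
        T=np.eye(4);T[:3,:3]=Ro.from_euler('xyz',s['orientation']).as_matrix();T[:3,3]=s['tool_pos']
        W=T@np.array(f['mount']); R=W[:3,:3].T; t=-R@W[:3,3]
    else: R,t=np.array(f['R']),np.array(f['t'])
    return dict(img=np.ascontiguousarray(f['pixels'][:,:,::-1]),K=K,R=R,t=t,s=s)
def rays(c,uv):
    uv=np.atleast_2d(uv).astype(float); d=np.c_[uv,np.ones(len(uv))]@np.linalg.inv(c['K']).T@c['R']
    return -c['R'].T@c['t'], d
def plane(c,uv,z):
    o,d=rays(c,uv); return o+d*((z-o[2])/d[:,2])[:,None]
def proj(c,X):
    p=(np.atleast_2d(X)@c['R'].T+c['t'])@c['K'].T; return p[:,:2]/p[:,2:]
def tri(c1,u1,c2,u2):
    P=[c['K']@np.c_[c['R'],c['t']] for c in(c1,c2)]
    X=cv2.triangulatePoints(P[0],P[1],np.array(u1,float).reshape(-1,2).T,np.array(u2,float).reshape(-1,2).T)
    return (X[:3]/X[3]).T
def rel(p,yaw=None):
    "tool-axis shift (mm) from the present pose to world TCP p"
    s=telemetry.sense(); R=Ro.from_euler('xyz',s['orientation']).as_matrix()
    return (R.T@(np.array(p)-s['tool_pos'])*1000).round(1)
E
python3 - <<'E'
from h import *
c=cam('scene')
print(plane(c,[[197,236],[212,222],[268,262],[262,273]],.026))
print(plane(c,[[307,290],[372,258],[403,310],[333,358]],.05))
m=c['img'];cv2.imwrite('pics/a.png',np.hstack([cv2.resize(m[195:285,185:305],None,fx=3.3,fy=3.3,interpolation=2),cv2.resize(m[250:370,290:410],None,fx=2.475,fy=2.475)]))
E
```

```text
[[0.40993083 0.26943118 0.026     ]
 [0.45788853 0.28645113 0.026     ]
 [0.50114177 0.11330166 0.026     ]
 [0.47492056 0.09662265 0.026     ]]
[[ 0.51904236 -0.00666795  0.05      ]
 [ 0.6789943  -0.02404865  0.05      ]
 [ 0.64485051 -0.15540514  0.05      ]
 [ 0.47165836 -0.1521626   0.05      ]]
```

View pics/a.png

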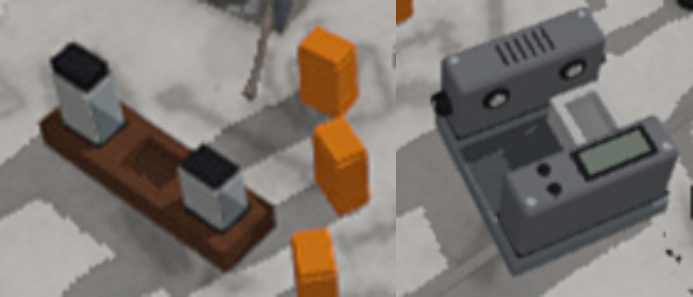

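```bash
python3 - <<'E'
from h import *
c=cam('scene')
print(plane(c,[[190,178],[268,198],[323,150],[285,217],[288,245],[280,278]],0.).round(3))
print(plane(c,[[183,140],[262,163]],.1).round(3))
print(rel([.48,.10,.24]))
E
```

```text
[[ 0.492  0.476  0.   ]
 [ 0.618  0.296 -0.   ]
 [ 0.843  0.36   0.   ]
 [ 0.617  0.218  0.   ]
 [ 0.574  0.143  0.   ]
 [ 0.508  0.078  0.   ]]
[[0.509 0.502 0.1  ]
 [0.623 0.317 0.1  ]]
[-401.3 -293.    -8.9]
```

{"op": "play_rows", "data": {"motion": [[[-40,-29,-1],8,1],[[-80,-58,-2],16,1],[[-120,-88,-3],25,1],[[-160,-117,-4],33,1],[[-200,-146,-5],41,1],[[-240,-175,-6],49,1],[[-280,-204,-7],50,1],[[-320,-234,-8],50,1],[[-360,-263,-9],50,1],[[-401,-293,-9],50,1],[[-401,-293,-9],50,1],[[-401,-293,-9],50,1]]}}

```text
t: 1.45
tool_pos: [0.4801, 0.0993, 0.24]
orientation: [-3.141, -0.001, 1.859]
force: [-0.3, 0.1, -0.2]
opening: 0.0856
grasp_force: 0.0
```

```bash
python3 - <<'E'
from h import *
import pickle
c=cam('wrist');pickle.dump(c,open('w1.pkl','wb'));cv2.imwrite('pics/w1.png',c['img'])
print(c['s']['tool_pos'],c['s']['orientation'],c['s']['t'],c['s']['joint_vel'])
print(rel([.52,-.03,.26]))
E
```

```text
[0.48012253 0.09928725 0.23997706] [-3.14078523e+00 -7.85493107e-04  1.85888257e+00] 1.45 [ 0.04819827 -0.01308323  0.01657183  0.01183572  0.00749311  0.00208406]
[-136.5    1.5  -20.1]
```

View pics/w1.png

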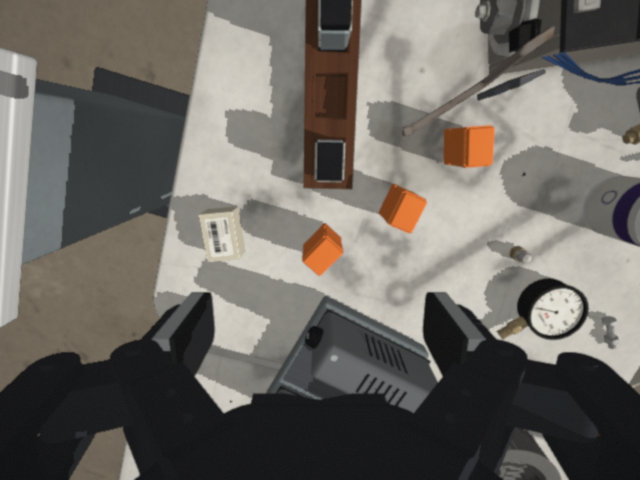

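Wrist view: the block spans columns 305–360 with the short reference at (330,160), the empty pocket at (331,95) and the tall check at (335,20). The orange decoys are at (322,250), (403,208) and (470,147). The comparator starts at row 300. Next I need two wrist views of the comparator and a second one of the block.

{"op": "play_rows", "data": {"motion": [[[-45,12,-5],0,1],[[-90,25,-10],0,1],[[-135,37,-20],0,1],[[-180,50,-30],0,1],[[-180,50,-30],0,1],[[-180,50,-30],0,1],[[-180,50,-30],0,1]]}}

```text
t: 2.2
tool_pos: [0.5784, -0.0555, 0.2699]
orientation: [-3.141, -0.002, 1.864]
force: [-0.2, 0.5, -0.3]
opening: 0.0853
grasp_force: 0.0
```

```bash
python3 - <<'E'
from h import *
import pickle
c=cam('wrist');pickle.dump(c,open('w2.pkl','wb'));cv2.imwrite('pics/w2.png',c['img'])
E
```

```text
(no output)
```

View pics/w2.png

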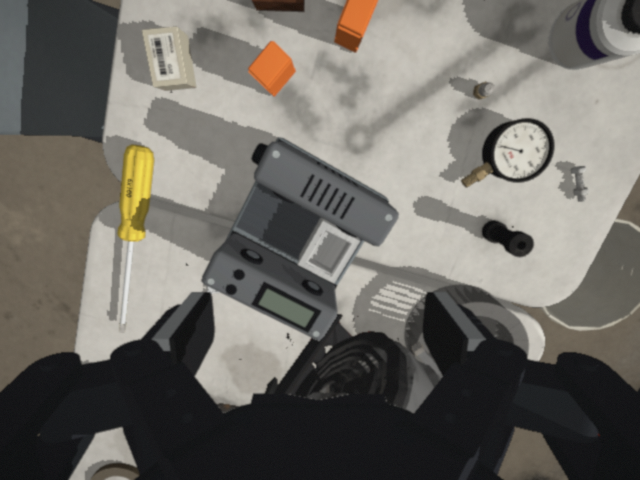

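{"op": "play_rows", "data": {"motion": [[[20,0,0],0,1],[[50,0,0],0,1],[[70,0,0],0,1],[[70,0,0],0,1],[[70,0,0],0,1],[[70,0,0],0,1]]}}

```text
t: 2.85
tool_pos: [0.5593, 0.0094, 0.2704]
orientation: [3.141, 0.001, 1.863]
force: [-0.3, 0.8, 0.8]
opening: 0.0852
grasp_force: 0.0
```

```bash
python3 - <<'E'
from h import *
import pickle
c=cam('wrist');pickle.dump(c,open('w3.pkl','wb'));cv2.imwrite('pics/w3.png',c['img'])
E
```

{"op": "play_rows", "data": {"motion": [[[45,-10,5],0,1],[[90,-20,10],0,1],[[135,-40,20],0,1],[[170,-50,30],0,1],[[190,-50,30],0,1],[[190,-50,30],0,1],[[190,-50,30],0,1],[[190,-50,30],0,1]]}}

```text
t: 3.7
tool_pos: [0.4578, 0.1759, 0.2404]
orientation: [3.141, 0.001, 1.861]
force: [1.0, -0.1, -0.6]
opening: 0.0852
grasp_force: 0.0
```

```bash
python3 - <<'E'
from h import *
import pickle
c=cam('wrist');pickle.dump(c,open('w4.pkl','wb'));cv2.imwrite('pics/w4.png',c['img'])
a=pickle.load(open('w1.pkl','rb'));b=pickle.load(open('w3.pkl','rb'))
cr=lambda m:cv2.resize(m,(400,300),interpolation=3)
cv2.imwrite('pics/mix.png',np.vstack([np.hstack([cv2.resize(a['img'][0:200,240:440],(400,300)),cv2.resize(c['img'][0:300,200:500],(400,300))]),np.hstack([cr(b['img']),cr(c['img'])])]))
E
```

```text
(no output)
```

View pics/mix.png

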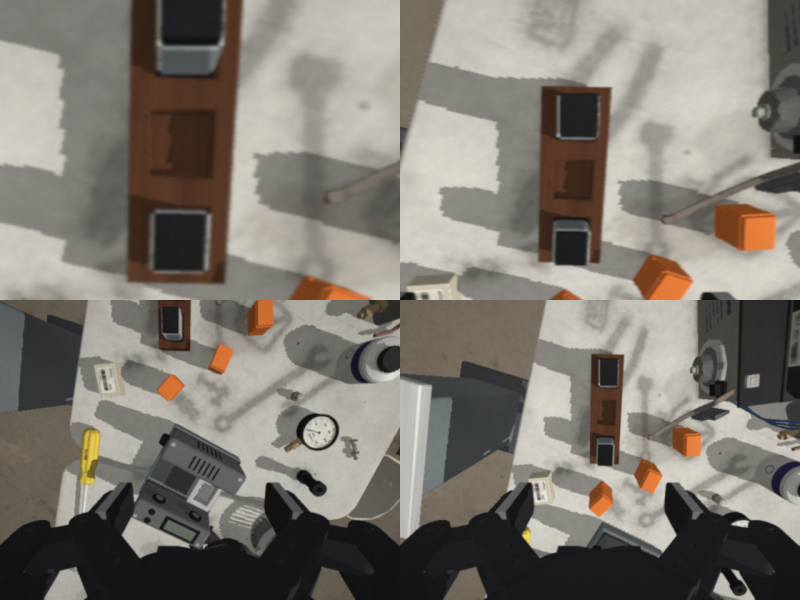

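The crops confirm it. In w4, the tall check is at the +y end with its cap at about (333,116), and the short reference is at the −y end with its cap at about (328,245). Both are black-capped glass; the orange ones are the decoys. Now I'll measure caps and seat.

```bash
cat > m.py <<'E'
from h import *
import pickle
W=lambda i:pickle.load(open(f'w{i}.pkl','rb'))
def comp(mask,seed):
    n,l,st,ce=cv2.connectedComponentsWithStats(mask.astype(np.uint8),connectivity=4)
    ys,xs=np.nonzero(l>0); k=np.argmin((xs-seed[0])**2+(ys-seed[1])**2); return l==l[ys[k],xs[k]]
def quad(m):
    c=max(cv2.findContours(m.astype(np.uint8),cv2.RETR_EXTERNAL,cv2.CHAIN_APPROX_NONE)[0],key=cv2.contourArea)
    r=cv2.minAreaRect(c); return r,cv2.boxPoints(r)
def order(q): # by angle about centre
    q=np.array(q);d=q-q.mean(0);return q[np.argsort(np.arctan2(d[:,1],d[:,0]))]
E
python3 - <<'E'
from m import *
w1,w2,w3,w4=[W(i) for i in(1,2,3,4)]
def dark(c,box):
    g=c['img'].max(2); m=np.zeros(g.shape,bool);x0,y0,x1,y1=box;m[y0:y1,x0:x1]=g[y0:y1,x0:x1]<60;return m
for nm,c,box,seed in(('ref',w1,(305,130,355,190),(330,160)),('ref',w4,(305,220,360,270),(328,245)),('chk',w4,(305,85,365,150),(333,116))):
    r,q=quad(comp(dark(c,box),seed));print(nm,r);print(order(q).round(1).tolist())
for c,s in((w2,(330,225)),(w3,(330,370))):
    g=c['img'];print(g[s[1]-5:s[1]+5:3,s[0]-8:s[0]+9:4].tolist())
x=np.hstack([cv2.resize(w2['img'][190:310,260:400],(400,343),interpolation=3),cv2.resize(w3['img'][270:390,250:390],(400,343),interpolation=3)]);cv2.imwrite('pics/seat.png',x)
E
```

```text
ref ((329.5, 161.0), (36.0, 25.0), 90.0)
[[317.0, 143.0], [342.0, 143.0], [342.0, 179.0], [317.0, 179.0]]
ref ((328.0, 248.0), (32.0, 22.0), 90.0)
[[317.0, 232.0], [339.0, 232.0], [339.0, 264.0], [317.0, 264.0]]
chk ((326.9310607910156, 113.41231536865234), (41.06895065307617, 47.837615966796875), 1.6365771293640137)
[[307.1000061035156, 88.9000015258789], [348.1000061035156, 90.0999984741211], [346.79998779296875, 137.89999389648438], [305.70001220703125, 136.6999969482422]]
[[[108, 111, 112], [96, 98, 98], [82, 82, 80], [92, 91, 90], [102, 101, 98]], [[171, 175, 176], [166, 169, 170], [108, 110, 111], [78, 77, 77], [89, 88, 86]], [[178, 181, 183], [177, 181, 182], [176, 181, 181], [126, 129, 131], [58, 57, 57]], [[177, 182, 182], [171, 175, 176], [175, 180, 181], [183, 187, 188], [139, 143, 144]]]
[[[86, 84, 83], [72, 70, 70], [62, 63, 61], [70, 70, 69], [41, 41, 42]], [[94, 93, 91], [91, 89, 89], [79, 78, 77], [72, 72, 70], [49, 52, 53]], [[97, 96, 94], [95, 95, 93], [93, 92, 90], [94, 93, 91], [45, 46, 46]], [[99, 98, 95], [99, 98, 96], [99, 98, 97], [105, 104, 102], [45, 46, 47]]]
```

View pics/seat.png

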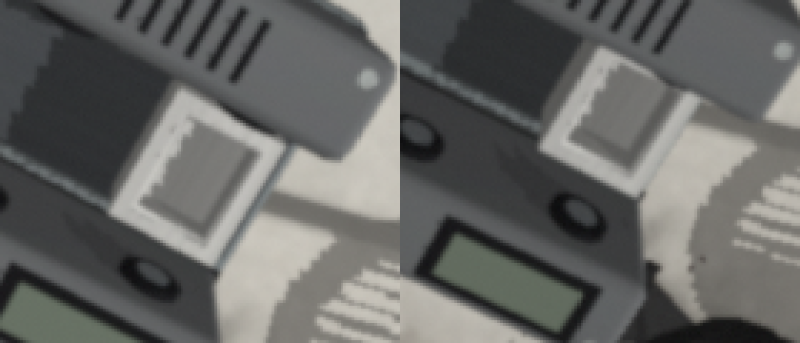

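```bash
python3 - <<'E'
from m import *
w1,w2,w3,w4=[W(i) for i in(1,2,3,4)]
def dark(c,box,th=45):
    g=c['img'].max(2); m=np.zeros(g.shape,bool);x0,y0,x1,y1=box;m[y0:y1,x0:x1]=g[y0:y1,x0:x1]<th;return m
Q=[]
def ang(m): # slopes of side edges vs rows
    ys=np.unique(np.nonzero(m)[0])[4:-4];L=[np.nonzero(m[y])[0].min() for y in ys];Rr=[np.nonzero(m[y])[0].max() for y in ys]
    return np.polyfit(ys,L,1)[0],np.polyfit(ys,Rr,1)[0]
for nm,c,box,seed in(('ref',w1,(305,130,355,190),(330,160)),('ref',w4,(305,220,360,270),(328,245)),('chk',w4,(317,85,355,140),(333,116))):
    m=comp(dark(c,box),seed);r,q=quad(m);print(nm,r,m.sum(),np.degrees(ang(m)).round(1));Q.append(order(q))
    z=.072 if nm=='ref' else .090
    P=plane(c,order(q),z);print(P.round(4)[:, :2].tolist(),P.mean(0).round(4))
print('tri',tri(w1,Q[0],w4,Q[1]).round(4),tri(w1,Q[0],w4,Q[1]).mean(0))
hsv=cv2.cvtColor(w4['img'],cv2.COLOR_BGR2HSV)
m=((hsv[...,0]<15)|(hsv[...,0]>170))&(hsv[...,1]>100)&(hsv[...,2]<140);m=comp(m,(331,170))
ys=np.arange(100,250,4);L=[np.nonzero(m[y])[0].min() for y in ys];Rr=[np.nonzero(m[y])[0].max() for y in ys]
f1,f2=np.polyfit(ys,L,1),np.polyfit(ys,Rr,1);y0,y1=np.nonzero(m.sum(1)>20)[0][[0,-1]];print('block',f1,f2,y0,y1)
e=[[np.polyval(f,y),y] for f in(f1,f2) for y in(100,240)]
P=plane(w4,e,.026);print(P.round(4));v=P[0]-P[1],P[2]-P[3];print([np.arctan2(a[1],a[0]) for a in v])
E
```

```text
ref ((329.5, 161.0), (36.0, 23.0), 90.0) 869 [ 0.  -2.9]
[[0.4613, 0.1607], [0.4801, 0.1663], [0.4892, 0.1373], [0.4699, 0.1315]] [0.4751 0.149  0.072 ]
ref ((328.0, 248.0), (32.0, 22.0), 90.0) 713 [-1.5 -2.5]
[[0.4607, 0.1617], [0.48, 0.1674], [0.4893, 0.1379], [0.4696, 0.132]] [0.4749 0.1498 0.072 ]
chk ((333.9999694824219, 113.99998474121094), (25.999996185302734, 41.99999237060547), 0.0) 1101 [-0.  -1.3]
[[0.4307, 0.2738], [0.45, 0.2795], [0.4596, 0.2498], [0.4397, 0.2438]] [0.445  0.2617 0.09  ]
tri [[0.4612 0.1606 0.0677]
 [0.4805 0.1664 0.0675]
 [0.4896 0.1371 0.0697]
 [0.4699 0.1313 0.0699]] [0.47526541 0.14885379 0.06870038]
block [-1.64131743e-02  3.08592734e+02] [-5.1318525e-02  3.6113995e+02] 87 220
[[0.418  0.2715 0.026 ]
 [0.4541 0.138  0.026 ]
 [0.4626 0.2848 0.026 ]
 [0.4987 0.1514 0.026 ]]
[np.float64(1.8348020580822124), np.float64(1.834938165942605)]
```

```bash
python3 - <<'E'
from h import *
print(rel([.475,.1494,.034]))
E
```

```text
[-30.2   8.8 206.4]
```

{"op": "play_rows", "data": {"motion": [[[-15,4,25],1.5,0.65],[[-30.2,8.8,65],1.5,0.65],[[-30.2,8.8,105],1.5,0.65],[[-30.2,8.8,130],1.5,0.65],[[-30.2,8.8,130],1.5,0.65],[[-30.2,8.8,130],1.5,0.65]]}}

```text
t: 4.35
tool_pos: [0.4748, 0.1499, 0.1106]
orientation: [3.142, 0.0, 1.835]
force: [0.1, 1.0, 1.2]
opening: 0.0554
grasp_force: 0.0
```

```bash
python3 - <<'E'
from h import *
s=telemetry.sense();print(s['tool_pos'],s['orientation'],rel([.475,.1494,.034]))
E
```

```text
[0.47480744 0.14992404 0.11061649] [3.14152542e+00 5.79336704e-05 1.83464291e+00] [-0.6  0.  76.6]
```

{"op": "play_rows", "data": {"motion": [[[-0.6,0,30],0,0.65],[[-0.6,0,55],0,0.65],[[-0.6,0,70],0,0.65],[[-0.6,0,76.6],0,0.65],[[-0.6,0,76.6],0,0.65],[[-0.6,0,76.6],0,0.65]], "squeeze": 50}}

```text
t: 4.95
tool_pos: [0.4756, 0.1502, 0.0351]
orientation: [3.138, 0.0, 1.836]
force: [0.8, 0.1, -1.0]
opening: 0.0559
grasp_force: 0.0
```

{"op": "play_rows", "data": {"motion": [[[0,0,0],0,0.5],[[0,0,0],0,0.4],[[0,0,0],0,0.3],[[0,0,0],0,0.15],[[0,0,0],0,0.15],[[0,0,0],0,0.15],[[0,0,0],0,0.15]], "squeeze": 50}}

```text
t: 5.65
tool_pos: [0.4748, 0.1501, 0.0345]
orientation: [3.14, 0.0, 1.836]
force: [-0.9, 0.3, 6.0]
opening: 0.0255
grasp_force: 49.7
```

{"op": "play_rows", "data": {"motion": [[[0,0,-8],0,0.15],[[0,0,-20],0,0.15],[[0,0,-45],0,0.15],[[0,0,-90],0,0.15],[[0,0,-135],0,0.15],[[0,0,-165],0,0.15],[[0,0,-165],0,0.15],[[0,0,-165],0,0.15]]}}

```text
t: 6.45
tool_pos: [0.4737, 0.1499, 0.1988]
orientation: [3.141, -0.0, 1.836]
force: [0.0, 0.5, -1.6]
opening: 0.0254
grasp_force: 50.2
```

```bash
python3 - <<'E'
from m import *
w2=W(2)
q=np.array([[183,88],[283,140],[215,262],[112,212]])/2.857+[260,190]
P=plane(w2,q,.065);print(P.round(4),P.mean(0))
d=P[1]-P[0];e=P[2]-P[3];print(np.arctan2(d[1],d[0]),np.arctan2(e[1],e[0]),np.linalg.norm(d),np.linalg.norm(P[1]-P[2]))
s=P.mean(0);y=np.pi/2-.2;tx=np.array([np.cos(y),np.sin(y),0])
t=s-.085*tx;t[2]=.2;print(t,rel(t))
E
```

```text
[[ 0.587  -0.0653  0.065 ]
 [ 0.627  -0.0731  0.065 ]
 [ 0.6178 -0.1251  0.065 ]
 [ 0.5758 -0.1172  0.065 ]] [ 0.60190781 -0.09517651  0.065     ]
-0.1945133365551125 -0.1842404537262091 0.040733234417203425 0.052736151037828645
[ 0.58502092 -0.17848217  0.2       ] [-346.1   21.4   -1.2]
```

```bash
python3 - <<'E'
from m import *
w2=W(2);c=cam('scene')
print(tri(w2,[[340,318]],c,[[411,330]]))
# machine's rightmost/top extents at assumed heights
for z in(0,.1,.2,.3): print(z,plane(c,[[411,330],[428,285],[437,262],[500,262]],z)[:,:2].round(3).tolist(), plane(w2,[[340,318],[300,345],[270,390],[405,350]],z)[:,:2].round(3).tolist())
cv2.imwrite('pics/s2.png',np.hstack([cv2.resize(c['img'][220:420,280:560],(400,286),interpolation=2),cv2.resize(w2['img'][180:440,150:514],(400,286))]))
E
```

```text
[[ 0.64511443 -0.18775418  0.01624957]]
0 [[0.652, -0.183], [0.759, -0.127], [0.82, -0.096], [0.937, -0.181]] [[0.65, -0.197], [0.611, -0.25], [0.591, -0.329], [0.747, -0.216]]
0.1 [[0.602, -0.209], [0.695, -0.159], [0.749, -0.132], [0.851, -0.206]] [[0.628, -0.147], [0.599, -0.187], [0.583, -0.247], [0.702, -0.162]]
0.2 [[0.551, -0.234], [0.632, -0.191], [0.678, -0.167], [0.766, -0.232]] [[0.606, -0.097], [0.586, -0.125], [0.575, -0.166], [0.656, -0.107]]
0.3 [[0.5, -0.259], [0.568, -0.223], [0.607, -0.203], [0.681, -0.257]] [[0.584, -0.048], [0.573, -0.062], [0.568, -0.084], [0.61, -0.053]]
```

View pics/s2.png

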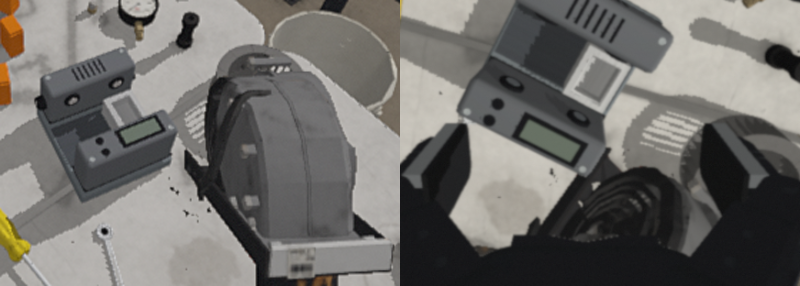

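The only near obstacle is the machine's low bracket at about (0.645,−0.188,0.016). I'll stand off 35 mm from the seat with the reference in hand and look straight down on it.

```bash
python3 - <<'E'
from h import *
print(rel([.595,-.129,.2]))
E
```

```text
[-301.    44.7   -2.6]
```

{"op": "play_rows", "data": {"motion": [[[-40,6,0],4,0.15],[[-80,12,0],8,0.15],[[-120,18,0],12,0.15],[[-160,24,0],16,0.15],[[-200,30,0],20,0.15],[[-240,36,-1],24,0.15],[[-275,41,-2],26,0.15],[[-301,44.7,-2.6],26,0.15],[[-301,44.7,-2.6],26,0.15],[[-301,44.7,-2.6],26,0.15],[[-301,44.7,-2.6],26,0.15]]}}

```text
t: 7.6
tool_pos: [0.5949, -0.1277, 0.1997]
orientation: [-3.138, -0.001, 1.383]
force: [-0.1, 0.9, -1.9]
opening: 0.0255
grasp_force: 50.1
```

```bash
python3 - <<'E'
from h import *
import pickle
c=cam('wrist');pickle.dump(c,open('w5.pkl','wb'))
print(proj(c,[.6019,-.0952,.065]))
m=c['img'];cv2.imwrite('pics/w5.png',np.vstack([np.hstack([cv2.resize(m,(400,300),interpolation=3),cv2.resize(m[120:270,220:420],(400,300),interpolation=2)])]))
E
```

```text
[[319.58973761 184.37001163]]
```

View pics/w5.png

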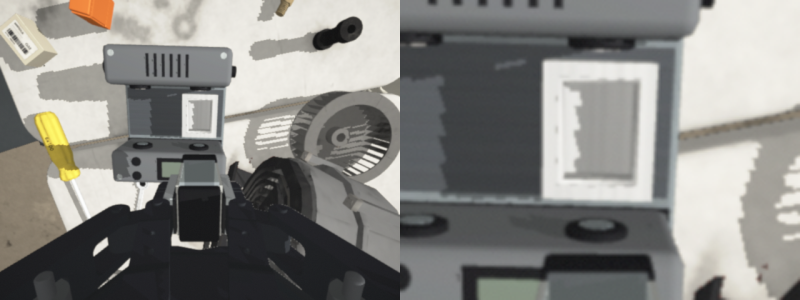

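The seat block lies square in view, with its outer top edges at about columns 291–349 and rows 151–219. Now to measure its edges.

```bash
cat > seat.py <<'E'
from m import *
def seat(i,z=.065):
    c=W(i);g=cv2.GaussianBlur(c['img'].mean(2).astype(np.float32),(3,3),0)
    def edge(p,lo): # outermost crossing of level lo, subpixel
        k=np.argmax(p>lo);return k-(p[k]-lo)/(p[k]-p[k-1])
    L=[[280+edge(g[y,280:325],140),y] for y in range(165,210,3)]
    T=[[x,140+edge(g[140:180,x],140)] for x in range(300,342,3)]
    B=[[x,230-edge(g[230:190:-1,x],140)] for x in range(300,342,3)]
    R=[[362-edge(g[y,362:320:-1],140),y] for y in range(165,210,3)]
    out=[]
    for S in(L,T,B,R):
        P=plane(c,S,z)[:,:2].astype(np.float32);v=cv2.fitLine(P,cv2.DIST_HUBER,0,.01,.01).ravel();out.append(v)
    return c,out,(L,T,B,R)
E
python3 - <<'E'
from seat import *
c,o,S=seat(5)
for n,v,s in zip('LTBR',o,S): print(n,v.round(4),'ang',np.arctan(v[1]/v[0]).round(4),np.array(s).mean(0).round(2),np.ptp(np.polyval(np.polyfit(*np.array(s).T[::1 if n in'TB' else -1],1),0)) )
g=c['img'].mean(2).astype(int)
print('row185',g[185,282:366].tolist());print('col322',g[140:228,322].tolist())
E
```

```text
L [ 0.2065  0.9784  0.58   -0.0888] ang 1.3628 [290.54 186.  ] 0.0
T [ 0.9772 -0.2124  0.6094 -0.0697] ang -0.214 [319.5  149.55] 0.0
B [ 0.9765 -0.2154  0.597  -0.1245] ang -0.2171 [319.5  221.36] 0.0
R [ 0.1598  0.9872  0.6353 -0.1018] ang 1.4104 [362.86 186.  ] 0.0
row185 [66, 66, 66, 67, 67, 67, 66, 71, 101, 166, 220, 228, 228, 227, 226, 216, 206, 230, 237, 229, 226, 227, 229, 229, 220, 190, 176, 169, 159, 156, 154, 155, 154, 153, 153, 155, 156, 155, 155, 155, 155, 158, 158, 159, 158, 159, 158, 158, 158, 159, 161, 161, 160, 153, 143, 144, 164, 203, 231, 235, 234, 232, 231, 228, 219, 177, 119, 97, 95, 96, 95, 95, 103, 126, 154, 167, 170, 172, 177, 175, 170, 164, 154, 140]
col322 [39, 43, 43, 48, 80, 113, 106, 98, 101, 115, 152, 201, 227, 231, 232, 232, 231, 231, 224, 201, 178, 164, 156, 154, 155, 155, 154, 155, 153, 155, 155, 155, 154, 154, 155, 155, 155, 154, 156, 156, 155, 155, 155, 155, 154, 155, 155, 155, 155, 156, 155, 155, 156, 155, 155, 155, 154, 155, 154, 155, 155, 155, 155, 154, 154, 151, 142, 132, 138, 163, 200, 219, 221, 227, 230, 230, 231, 231, 229, 220, 181, 152, 131, 83, 66, 78, 81, 82]
```

```bash
cat >> seat.py <<'E'
def fixpose(c,mount_f=None):
    "same view with the tool taken as exactly vertical"
    s=c['s'];R0=Ro.from_euler('xyz',s['orientation']).as_matrix();R1=Ro.from_euler('xyz',[np.pi,0,s['orientation'][2]]).as_matrix()
    o=-c['R'].T@c['t'];D=R1@R0.T;p=s['tool_pos']
    R=c['R']@D.T;o2=p+D@(o-p);return dict(c,R=R,t=-R@o2)
def tool(c,uv,zt):
    "pixel -> tool-frame point at tool z = zt"
    s=c['s'];P=plane(c,uv,s['tool_pos'][2]-zt);return (P-s['tool_pos'])@Ro.from_euler('xyz',[np.pi,0,s['orientation'][2]]).as_matrix()
def seat2(c,lev=165,z=.065):
    g=cv2.GaussianBlur(c['img'].mean(2).astype(np.float32),(3,3),0)
    def e(p): k=np.argmax(p>lev);return k-(p[k]-lev)/(p[k]-p[k-1])
    r=range(165,210,3);q=range(300,342,3)
    S=[[[283+e(g[y,283:325]),y] for y in r],[[x,145+e(g[145:180,x])] for x in q],[[x,227-e(g[227:190:-1,x])] for x in q],[[352-e(g[y,352:320:-1]),y] for y in r]]
    return [cv2.fitLine(plane(c,s,z)[:,:2].astype(np.float32),cv2.DIST_HUBER,0,.01,.01).ravel() for s in S]
E
python3 - <<'E'
from seat import *
c=fixpose(W(5));o=seat2(c)
a=[np.arctan(v[1]/v[0]) for v in o];print('angs',np.round([a[0]-np.pi/2,a[1],a[2],a[3]-np.pi/2],4))
yw=np.mean([a[0]-np.pi/2,a[1],a[2],a[3]-np.pi/2]);u=np.array([np.cos(yw),np.sin(yw)]);n=np.array([-u[1],u[0]])
l,r=o[0][2:]@u,o[3][2:]@u;b,t=o[2][2:]@n,o[1][2:]@n
print('size',r-l,t-b);ce=u*(l+r)/2+n*(t+b)/2;print('yaw',yw,'centre',ce)
print('TCP',c['s']['tool_pos'],c['s']['orientation'])
for i,uv,z in((1,[329.5,161],.072),(4,[328,248],.072),(4,[334,114],.09)): print(i,plane(fixpose(W(i)),[uv],z))
# predicted rows of cap front top edge/glass, held
w=c;s=w['s'];T=Ro.from_euler('xyz',[np.pi,0,s['orientation'][2]]).as_matrix()
for p in([.0165,0,-.038],[-.0165,0,-.038],[.018,0,-.032],[.018,0,.024],[.0165,-.0115,-.038],[.0165,.0115,-.038]): print(p,proj(c,s['tool_pos']+T@np.array(p)).round(1))
g=c['img'].mean(2).astype(int);print(g[240:400:1,320].tolist());print('row330',g[330,275:365].tolist())
E
```

```text
angs [-0.2077 -0.2121 -0.2198 -0.2146]
size 0.04399252 0.05502481
yaw -0.21356128 centre [ 0.6016846  -0.09682563]
TCP [ 0.59490413 -0.12767348  0.19965244] [-3.13776558e+00 -1.14210067e-03  1.38255724e+00]
1 [[0.47523453 0.14905895 0.072     ]]
4 [[0.47470637 0.15004949 0.072     ]]
4 [[0.44478226 0.26204367 0.09      ]]
[0.0165, 0, -0.038] [[317.8 301. ]]
[-0.0165, 0, -0.038] [[317.9 388. ]]
[0.018, 0, -0.032] [[317.9 289.1]]
[0.018, 0, 0.024] [[317.9 242.5]]
[0.0165, -0.0115, -0.038] [[282.1 301. ]]
[0.0165, 0.0115, -0.038] [[353.6 301. ]]
[47, 62, 79, 87, 94, 100, 91, 54, 27, 25, 23, 23, 25, 25, 26, 44, 73, 93, 98, 98, 98, 95, 94, 94, 94, 94, 92, 94, 94, 93, 94, 94, 94, 94, 94, 94, 94, 94, 93, 94, 93, 94, 94, 94, 94, 94, 94, 94, 94, 94, 101, 120, 140, 146, 148, 144, 126, 77, 34, 26, 26, 27, 30, 32, 35, 36, 34, 35, 37, 35, 37, 35, 36, 37, 36, 36, 34, 28, 26, 27, 25, 26, 25, 26, 25, 24, 27, 25, 25, 26, 27, 25, 26, 25, 25, 25, 22, 27, 26, 27, 26, 27, 25, 25, 26, 25, 24, 24, 25, 25, 25, 25, 26, 25, 24, 25, 25, 26, 26, 26, 26, 27, 25, 24, 25, 25, 24, 24, 26, 25, 25, 25, 25, 25, 23, 25, 24, 24, 25, 24, 25, 25, 26, 26, 25, 46, 102, 167, 202, 210, 211, 212, 212, 212, 212, 211, 210, 208, 188, 130]
row330 [38, 38, 38, 37, 36, 34, 41, 73, 111, 112, 71, 34, 25, 24, 26, 25, 25, 25, 25, 26, 25, 27, 27, 27, 25, 26, 26, 25, 25, 26, 26, 24, 27, 27, 25, 23, 27, 25, 26, 26, 25, 25, 25, 27, 26, 27, 25, 27, 25, 24, 26, 26, 24, 25, 25, 24, 27, 25, 27, 26, 29, 26, 25, 26, 24, 25, 25, 25, 26, 27, 27, 26, 27, 27, 25, 28, 49, 92, 118, 100, 55, 34, 37, 36, 38, 37, 34, 35, 34, 35]
```

```bash
python3 - <<'E'
from h import *
print(rel([.6018,-.0963,.100]))
E
```

```text
[ 31.8   1.  100.2]
```

{"op": "play_rows", "data": {"motion": [[[15,0.4,5],0.7,0.15],[[32,0.9,15],1.4,0.15],[[32,0.9,45],1.4,0.15],[[32,0.9,75],1.4,0.15],[[32,0.9,94],1.4,0.15],[[32,0.9,100],1.4,0.15],[[32,0.9,100],1.4,0.15],[[32,0.9,100],1.4,0.15],[[32,0.9,100],1.4,0.15]]}}

```text
t: 8.55
tool_pos: [0.6041, -0.0976, 0.1029]
orientation: [3.139, 0.0, 1.358]
force: [-0.3, -0.1, -1.1]
opening: 0.0254
grasp_force: 50.1
```

```bash
python3 - <<'E'
from seat import *
c=cam('wrist');pickle.dump(c,open('w6.pkl','wb'));s=c['s'];print(s['tool_pos'],s['orientation'],s['force'])
c=fixpose(c);T=Ro.from_euler('xyz',[np.pi,0,s['orientation'][2]]).as_matrix()
for p in([.018,-.013,.024],[.018,.013,.024],[.027,-.022,.035],[.027,.022,.035],[.01925,-.01425,.035]): print(p,proj(c,s['tool_pos']+T@np.array(p)).round(1))
sc=cam('scene');sd=cam('side')
a=cv2.resize(c['img'][170:290,238:398],(480,360),interpolation=2);b=cv2.resize(sc['img'][240:360,300:420],(360,360),interpolation=2)
d=proj(sd,[.6,-.1,.08])[0].astype(int);e=cv2.resize(sd['img'][d[1]-50:d[1]+50,d[0]-50:d[0]+50],(360,360),interpolation=2)
cv2.imwrite('pics/w6.png',cv2.resize(np.hstack([a,b,e]),(800,240),interpolation=3))
E
```

```text
[ 0.60405867 -0.09762325  0.10285632] [3.13864415e+00 6.47335099e-05 1.35790665e+00] [-0.25508345 -0.12814159 -1.09802006]
[0.018, -0.013, 0.024] [[291.4 242.5]]
[0.018, 0.013, 0.024] [[344.3 242.5]]
[0.027, -0.022, 0.035] [[275.1 219.7]]
[0.027, 0.022, 0.035] [[360.6 219.7]]
[0.01925, -0.01425, 0.035] [[290.5 234.2]]
```

View pics/w6.png

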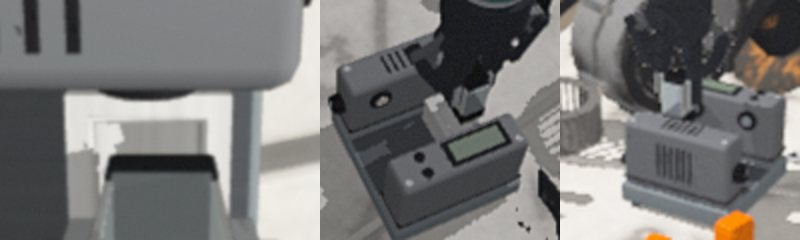

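```bash
python3 - <<'E'
from h import *
for i in range(4):
    s=telemetry.sense();print(s['t'],s['tool_pos'],s['orientation'],s['joint_vel'].round(3)); optics.grab_frame('wrist')
E
```

```text
8.7 [ 0.60359288 -0.09766202  0.10231154] [3.13972648e+00 1.80240114e-05 1.35765991e+00] [-0.     0.004  0.006 -0.002 -0.002  0.001]
8.75 [ 0.60347082 -0.09765968  0.10214262] [3.14004287e+00 1.31771187e-05 1.35765443e+00] [ 0.     0.004  0.005  0.    -0.001  0.001]
8.8 [ 0.60332802 -0.09762768  0.10189929] [ 3.14052826e+00 -3.78235676e-05  1.35762843e+00] [ 0.001  0.002  0.006 -0.002  0.    -0.   ]
8.85 [ 0.60323689 -0.09759096  0.10172523] [ 3.14083715e+00 -6.26646772e-05  1.35765347e+00] [ 0.001  0.004  0.004 -0.001  0.002 -0.001]
```

Those readings are real slow settling, not noise, so the measured poses should be used as read. I'll recompute with them and take a settled view.

{"op": "play_rows", "data": {"motion": [[[0,0,0],0,0.15],[[0,0,0],0,0.15],[[0,0,0],0,0.15],[[0,0,0],0,0.15],[[0,0,0],0,0.15],[[0,0,0],0,0.15],[[0,0,0],0,0.15],[[0,0,0],0,0.15],[[0,0,0],0,0.15],[[0,0,0],0,0.15]]}}

```text
t: 9.9
tool_pos: [0.6031, -0.0975, 0.1013]
orientation: [3.142, -0.0, 1.358]
force: [-0.0, -0.5, -1.2]
opening: 0.0253
grasp_force: 50.1
```

```bash
python3 - <<'E'
from seat import *
c=W(5);o=seat2(c)
a=[np.arctan(v[1]/v[0]) for v in o];A=np.array([a[0]-np.pi/2,a[1],a[2],a[3]-np.pi/2])
yw=A.mean();u=np.array([np.cos(yw),np.sin(yw)]);n=np.array([-u[1],u[0]])
l,r=o[0][2:]@u,o[3][2:]@u;b,t=o[2][2:]@n,o[1][2:]@n
print('size',r-l,t-b,A);ce=u*(l+r)/2+n*(t+b)/2;print('yaw',yw,'seat',ce)
for i,uv,z in((1,[329.5,161],.072),(4,[328,248],.072),(4,[334,114],.09)): print(i,plane(W(i),[uv],z))
c=cam('wrist');pickle.dump(c,open('w7.pkl','wb'));s=c['s'];print(s['tool_pos'],s['orientation'],s['force'])
T=Ro.from_euler('xyz',s['orientation']).as_matrix()
for p in([.018,0,.024],[.018,0,.006],[.027,-.022,.035],[.027,.022,.035],[.01925,-.01425,.035],[.01925,.01425,.035]): print(p,proj(c,s['tool_pos']+T@np.array(p)).round(1))
g=c['img'].mean(2).astype(int)
print('rows col320',g[190:275,320].tolist());print('row225',g[225,255:372].tolist());print('row250',g[252,280:356].tolist());print('row262',g[262,280:356].tolist())
E
```

```text
size 0.04399723 0.05502428 [-0.20756495 -0.21204856 -0.21894075 -0.21471894]
yaw -0.2133183 seat [ 0.60120094 -0.09657811]
1 [[0.47506841 0.14914553 0.072     ]]
4 [[0.47483117 0.14994632 0.072     ]]
4 [[0.44488959 0.26195399 0.09      ]]
[ 0.60306384 -0.09748155  0.10130666] [ 3.14156707e+00 -5.69204359e-05  1.35776054e+00] [-0.00829926 -0.53939342 -1.1578303 ]
[0.018, 0, 0.024] [[317.8 242.5]]
[0.018, 0, 0.006] [[317.8 253.9]]
[0.027, -0.022, 0.035] [[275.1 219.7]]
[0.027, 0.022, 0.035] [[360.6 219.7]]
[0.01925, -0.01425, 0.035] [[290.5 234.2]]
[0.01925, 0.01425, 0.035] [[345.2 234.2]]
rows col320 [130, 129, 129, 129, 130, 129, 129, 129, 128, 130, 129, 128, 128, 128, 127, 124, 120, 117, 115, 112, 108, 104, 102, 96, 83, 66, 48, 41, 41, 57, 118, 192, 225, 229, 230, 230, 230, 230, 228, 220, 188, 165, 153, 152, 150, 151, 151, 151, 151, 151, 151, 151, 151, 151, 151, 147, 128, 71, 28, 26, 24, 26, 27, 25, 28, 45, 74, 93, 98, 95, 95, 94, 94, 93, 94, 94, 94, 93, 94, 95, 95, 93, 94, 94, 94]
row225 [63, 64, 63, 64, 63, 63, 64, 63, 64, 64, 64, 63, 64, 63, 62, 72, 112, 175, 218, 224, 224, 222,
[... 444 characters left out ...]
150, 159, 165, 174, 198]
row250 [149, 149, 148, 148, 145, 139, 133, 128, 134, 167, 186, 142, 71, 29, 25, 26, 27, 24, 25, 26, 25, 25, 25, 26, 25, 24, 26, 24, 24, 23, 26, 26, 23, 24, 27, 26, 23, 23, 23, 24, 27, 24, 24, 24, 26, 24, 27, 25, 26, 25, 25, 24, 23, 26, 27, 24, 26, 25, 26, 25, 27, 25, 25, 26, 40, 93, 167, 221, 229, 227, 226, 225, 225, 224, 216, 177]
row262 [149, 150, 149, 146, 146, 141, 135, 130, 128, 132, 125, 124, 129, 127, 114, 102, 98, 98, 97, 97, 96, 96, 97, 96, 95, 95, 95, 94, 95, 94, 94, 93, 93, 94, 94, 94, 94, 94, 95, 94, 94, 94, 94, 94, 94, 93, 93, 94, 94, 94, 95, 94, 94, 94, 94, 94, 94, 94, 94, 95, 98, 98, 106, 122, 134, 132, 135, 157, 197, 222, 225, 225, 225, 223, 202, 146]
```

Measured against the settled pose, the seat centre is about −2.1 mm in tool y and about +1 mm in tool x from the held standard. I'll correct that, then enter the mouth while watching the force.

{"op": "play_rows", "data": {"motion": [[[1,-2.2,0],0,0.15],[[1,-2.2,0],0,0.15],[[1,-2.2,0],0,0.15],[[1,-2.2,0],0,0.15],[[1,-2.2,0],0,0.15],[[1,-2.2,3],0,0.15],[[1,-2.2,6],0,0.15],[[1,-2.2,9],0,0.15],[[1,-2.2,11],0,0.15],[[1,-2.2,12],0,0.15],[[1,-2.2,12],0,0.15],[[1,-2.2,12],0,0.15]]}}

```text
t: 11.15
tool_pos: [0.6012, -0.0961, 0.0893]
orientation: [3.141, -0.0, 1.358]
force: [-0.5, -0.6, -0.7]
opening: 0.0251
grasp_force: 50.1
```

{"op": "play_rows", "data": {"motion": [[[0,0,1],0,0.15],[[0,0,2],0,0.15],[[0,0,3],0,0.15],[[0,0,4],0,0.15],[[0,0,5],0,0.15],[[0,0,5],0,0.15],[[0,0,5],0,0.15],[[0,0,5],0,0.15]]}}

```text
t: 11.95
tool_pos: [0.6012, -0.0961, 0.0843]
orientation: [3.141, -0.0, 1.358]
force: [-0.2, -0.3, -1.4]
opening: 0.0252
grasp_force: 50.1
```

Already 5 mm into the pocket with no contact force, so I'll continue down.

{"op": "play_rows", "data": {"motion": [[[0,0,2],0,0.15],[[0,0,4],0,0.15],[[0,0,6],0,0.15],[[0,0,8],0,0.15],[[0,0,10],0,0.15],[[0,0,11],0,0.15],[[0,0,12],0,0.15],[[0,0,12],0,0.15],[[0,0,12],0,0.15]]}}

```text
t: 12.85
tool_pos: [0.6012, -0.0961, 0.0724]
orientation: [3.141, -0.0, 1.358]
force: [-0.4, -0.4, -1.8]
opening: 0.0251
grasp_force: 50.1
```

{"op": "play_rows", "data": {"motion": [[[0,0,0.5],0,0.15],[[0,0,1],0,0.15],[[0,0,1.5],0,0.15],[[0,0,1.5],0,0.15],[[0,0,1.5],0,0.15]]}}

```text
t: 13.35
tool_pos: [0.6013, -0.0961, 0.0715]
orientation: [3.141, -0.0, 1.358]
force: [-0.8, 0.4, 5.6]
opening: 0.025
grasp_force: 51.0
```

The floor contact came at TCP z 0.0715, exactly as predicted. Release and retreat upward.

{"op": "play_rows", "data": {"motion": [[[0,0,0],0,0.3],[[0,0,0],0,0.45],[[0,0,0],0,0.65],[[0,0,0],0,0.65],[[0,0,0],0,0.65],[[0,0,0],0,0.65]]}}

```text
t: 13.95
tool_pos: [0.6011, -0.0961, 0.0706]
orientation: [-3.141, -0.0, 1.358]
force: [-0.4, -1.0, 0.4]
opening: 0.0555
grasp_force: 0.0
```

{"op": "play_rows", "data": {"motion": [[[0,0,-10],0,0.65],[[0,0,-35],0,0.65],[[0,0,-75],0,0.65],[[0,0,-115],0,0.65],[[0,0,-130],0,0.65],[[-5,0,-130],0,0.65],[[-35,0,-130],0,0.65],[[-35,0,-130],0,0.65],[[-35,0,-130],0,0.65],[[-35,0,-130],0,0.65]]}}

```text
t: 14.95
tool_pos: [0.5933, -0.1298, 0.1999]
orientation: [-3.14, -0.001, 1.358]
force: [-0.6, -0.6, -0.8]
opening: 0.0552
grasp_force: 0.0
```

```bash
python3 - <<'E'
from seat import *
c=cam('wrist');pickle.dump(c,open('w8.pkl','wb'));s=c['s'];print(s['tool_pos'],s['orientation'])
P=np.array([.6012,-.0961,.109]);d=proj(c,P)[0].astype(int);print(d)
sd=cam('side');e=proj(sd,[.58,-.09,.08])[0].astype(int);sc=cam('scene')
f=lambda m,p,r:cv2.resize(m[p[1]-r:p[1]+r,p[0]-r:p[0]+r],(266,266),interpolation=2)
cv2.imwrite('pics/w8.png',np.hstack([f(c['img'],d,70),f(sd['img'],e,50),f(sc['img'],(355,305),60)]))
E
```

```text
[ 0.59326001 -0.12978811  0.19985481] [-3.13981337e+00 -8.44846372e-04  1.35757250e+00]
[319 190]
```

View pics/w8.png

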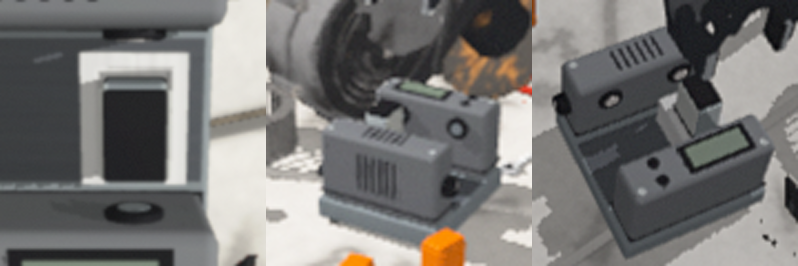

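Clean: the reference sits upright and fully down in the seat, seen in all three views, with the gripper clear. Now the check standard.

{"op": "play_rows", "data": {"motion": [[[35,-23,0],-2.5,0.65],[[75,-49,0],-5.5,0.65],[[115,-75,0],-8.5,0.65],[[155,-100,0],-11.5,0.65],[[195,-126,0],-15,0.65],[[235,-152,0],-18,0.65],[[275,-178,0],-21,0.65],[[315,-204,0],-24,0.65],[[351.5,-228,0],-27.3,0.65],[[351.5,-228,20],-27.3,0.65],[[351.5,-228,50],-27.3,0.65],[[351.5,-228,50],-27.3,0.65]]}}

```text
t: 16.3
tool_pos: [0.4419, 0.2612, 0.1477]
orientation: [-3.134, 0.001, 1.836]
force: [-1.0, 0.2, -1.4]
opening: 0.0553
grasp_force: 0.0
```

{"op": "play_rows", "data": {"motion": [[[0,0,0],0,0.65],[[0,0,0],0,0.65],[[0,0,0],0,0.65],[[0,0,0],0,0.65],[[0,0,0],0,0.65],[[0,0,0],0,0.65]]}}

```text
t: 16.9
tool_pos: [0.4454, 0.2614, 0.1511]
orientation: [3.141, -0.0, 1.834]
force: [0.3, 0.3, -0.0]
opening: 0.0555
grasp_force: 0.0
```

```bash
python3 - <<'E'
from h import *
s=telemetry.sense();print(s['tool_pos'],s['orientation'],rel([.4449,.262,.037]))
E
```

```text
[0.44540441 0.26141965 0.15114494] [ 3.14094467e+00 -1.68876489e-04  1.83388493e+00] [  0.7  -0.4 114.1]
```

{"op": "play_rows", "data": {"motion": [[[0.7,-0.4,25],0,0.65],[[0.7,-0.4,55],0,0.65],[[0.7,-0.4,80],0,0.65],[[0.7,-0.4,100],0,0.65],[[0.7,-0.4,110],0,0.65],[[0.7,-0.4,114],0,0.65],[[0.7,-0.4,114],0,0.65],[[0.7,-0.4,114],0,0.65],[[0.7,-0.4,114],0,0.65],[[0.7,-0.4,114],0,0.65],[[0.7,-0.4,114],0,0.65]]}}

```text
t: 18.0
tool_pos: [0.4449, 0.2622, 0.0373]
orientation: [3.14, -0.0, 1.834]
force: [0.4, 0.5, 0.5]
opening: 0.0556
grasp_force: 0.0
```

{"op": "play_rows", "data": {"motion": [[[0,0,0],0,0.5],[[0,0,0],0,0.4],[[0,0,0],0,0.3],[[0,0,0],0,0.15],[[0,0,0],0,0.15],[[0,0,0],0,0.15],[[0,0,0],0,0.15]], "squeeze": 50}}

```text
t: 18.7
tool_pos: [0.4448, 0.2621, 0.037]
orientation: [3.141, -0.0, 1.834]
force: [0.2, -0.3, 2.8]
opening: 0.0254
grasp_force: 49.5
```

{"op": "play_rows", "data": {"motion": [[[0,0,-8],0,0.15],[[0,0,-20],0,0.15],[[0,0,-45],0,0.15],[[0,0,-90],0,0.15],[[0,0,-135],0,0.15],[[0,0,-165],0,0.15],[[0,0,-165],0,0.15],[[0,0,-165],0,0.15],[[0,0,-165],0,0.15],[[0,0,-165],0,0.15],[[0,0,-165],0,0.15]]}}

```text
t: 19.8
tool_pos: [0.4439, 0.2617, 0.2004]
orientation: [-3.139, 0.0, 1.834]
force: [-0.1, 0.4, -1.5]
opening: 0.0254
grasp_force: 49.8
```

```bash
python3 - <<'E'
from seat import *
c=cam('wrist');pickle.dump(c,open('w9.pkl','wb'));s=c['s'];print(s['tool_pos'],s['orientation'],s['opening'],s['grasp_force'])
T=Ro.from_euler('xyz',s['orientation']).as_matrix()
# check: z_tool = 27 - height
for h,x in((0,.018),(16,.018),(66,.018),(66,.0165),(80,.0165),(80,-.0165)): print(h,x,proj(c,s['tool_pos']+T@np.array([x,0,(27-h)/1000])).round(1))
g=c['img'].mean(2).astype(int);print(g[225:478,320].tolist())
v=np.array([.5347,-.0822,.17]);print(rel(v),(s['orientation'][2]-(np.pi/2-.2133))*57.296)
E
```

```text
[0.44387885 0.26172744 0.20035843] [-3.13855109e+00  3.56305587e-04  1.83415167e+00] 0.02538851608481356 49.800764322280884
0 0.018 [[318.8 240.8]]
16 0.018 [[318.9 250.6]]
66 0.018 [[319.3 298.2]]
66 0.0165 [[319.3 302.5]]
80 0.0165 [[319.5 324.8]]
80 -0.0165 [[319.3 421.5]]
[48, 48, 48, 47, 48, 48, 47, 44, 41, 41, 45, 58, 61, 66, 69, 68, 69, 67, 61, 46, 27, 23, 21, 23, 23, 26, 43, 68, 78, 82, 81, 82, 80, 82, 83, 81, 80, 82, 82, 80, 82, 82, 82, 82, 82, 82, 83, 83, 81, 81, 81, 81, 81, 81, 81, 81, 82, 80, 81, 81, 81, 81, 81, 81, 81, 81, 81, 82, 82, 81, 82, 82, 83, 89, 112, 134, 141, 142, 139, 127, 88, 43, 23, 21, 21, 22, 23, 22, 22, 22, 22, 18, 21, 23, 23, 23, 21, 20, 21, 22, 23, 25, 23, 24, 24, 23, 22, 25, 25, 24, 23, 25, 24, 26, 26, 25, 24, 24, 25, 24, 23, 25, 25, 26, 24, 24, 25, 24, 25, 24, 24, 25, 26, 25, 24, 25, 24, 25, 24, 26, 24, 24, 25, 25, 27, 23, 23, 23, 24, 25, 25, 23, 25, 24, 25, 24, 24, 24, 23, 26, 24, 23, 25, 23, 22, 26, 25, 24, 24, 22, 23, 24, 25, 27, 29, 30, 31, 30, 30, 28, 27, 30, 30, 31, 32, 33, 31, 33, 31, 31, 31, 33, 31, 32, 32, 31, 31, 33, 31, 30, 30, 30, 33, 30, 31, 29, 31, 32, 32, 30, 31, 29, 32, 31, 31, 31, 29, 31, 30, 29, 30, 30, 32, 30, 31, 31, 30, 30, 30, 31, 30, 30, 31, 31, 30, 30, 30, 32, 30, 31, 29, 31, 30, 30, 31, 31, 28, 29, 30, 30, 30, 29, 30]
[-355.7   -2.    30.7] 27.310444715119868
```

The check is held well: its glass edges in the image match the prediction to within 0.3 mm. Now carry it to above the light path.

{"op": "play_rows", "data": {"motion": [[[-40,0,0],3,0.15],[[-80,0,0],6,0.15],[[-120,0,0],9,0.15],[[-160,0,0],12,0.15],[[-200,0,0],15,0.15],[[-240,-1,0],18,0.15],[[-280,-1,0],22,0.15],[[-320,-2,0],25,0.15],[[-345,-2,5],27.3,0.15],[[-355.7,-2,20],27.3,0.15],[[-355.7,-2,30],27.3,0.15],[[-355.7,-2,30],27.3,0.15]]}}

```text
t: 21.05
tool_pos: [0.5336, -0.0812, 0.1696]
orientation: [-3.136, -0.001, 1.357]
force: [-0.9, -0.3, -2.0]
opening: 0.0248
grasp_force: 49.7
```

{"op": "play_rows", "data": {"motion": [[[0,0,0],0,0.15],[[0,0,0],0,0.15],[[0,0,0],0,0.15],[[0,0,0],0,0.15],[[0,0,0],0,0.15],[[0,0,0],0,0.15],[[0,0,0],0,0.15],[[0,0,0],0,0.15],[[0,0,0],0,0.15],[[0,0,0],0,0.15]]}}

```text
t: 22.05
tool_pos: [0.5353, -0.0819, 0.1718]
orientation: [3.142, -0.0, 1.358]
force: [0.8, -0.2, -1.9]
opening: 0.0258
grasp_force: 49.7
```

```bash
python3 - <<'E'
from h import *
s=telemetry.sense();print(s['tool_pos'],s['orientation'],rel([.5347,-.082,.071]),(s['orientation'][2]-(np.pi/2-.2133))*57.296)
E
```

```text
[ 0.53534068 -0.08193355  0.17178189] [ 3.14154207e+00 -1.00119771e-04  1.35761550e+00] [ -0.2  -0.6 100.8] 0.006828043986398239
```

{"op": "play_rows", "data": {"motion": [[[-0.2,-0.6,15],0,0.15],[[-0.2,-0.6,35],0,0.15],[[-0.2,-0.6,55],0,0.15],[[-0.2,-0.6,75],0,0.15],[[-0.2,-0.6,90],0,0.15],[[-0.2,-0.6,98],0,0.15],[[-0.2,-0.6,100.8],0,0.15],[[-0.2,-0.6,100.8],0,0.15],[[-0.2,-0.6,100.8],0,0.15],[[-0.2,-0.6,100.8],0,0.15],[[-0.2,-0.6,100.8],0,0.15],[[-0.2,-0.6,100.8],0,0.15]]}}

```text
t: 23.25
tool_pos: [0.5349, -0.082, 0.0714]
orientation: [3.141, -0.0, 1.358]
force: [0.2, -0.3, -1.7]
opening: 0.0254
grasp_force: 49.7
```

{"op": "play_rows", "data": {"motion": [[[0,0,0],0,0.15],[[0,0,0],0,0.15],[[0,0,0],0,0.15],[[0,0,0],0,0.15],[[0,0,0],0,0.15],[[0,0,0],0,0.15],[[0,0,0],0,0.15],[[0,0,0],0,0.15],[[0,0,0],0,0.15],[[0,0,0],0,0.15]]}}

```text
t: 24.25
tool_pos: [0.5347, -0.0819, 0.071]
orientation: [3.142, -0.0, 1.358]
force: [0.8, -0.7, -1.4]
opening: 0.0256
grasp_force: 49.7
```

```bash
python3 - <<'E'
from h import *
s=telemetry.sense();print(s['tool_pos'],s['orientation'],s['force'],rel([.5347,-.082,.071]))
sc,sd,w=cam('scene'),cam('side'),cam('wrist')
e=proj(sd,[.57,-.09,.08])[0].astype(int)
f=lambda m,p,r:cv2.resize(m[p[1]-r:p[1]+r,p[0]-r:p[0]+r],(266,266),interpolation=2)
cv2.imwrite('pics/end.png',np.hstack([f(w['img'],(350,230),90),f(sd['img'],e,50),f(sc['img'],(350,300),60)]))
E
```

```text
[ 0.53468565 -0.08194309  0.07101034] [ 3.14155888e+00 -7.49390197e-05  1.35770759e+00] [ 0.81025546 -0.70546652 -1.44711499] [-0.1  0.   0. ]
```

View pics/end.png

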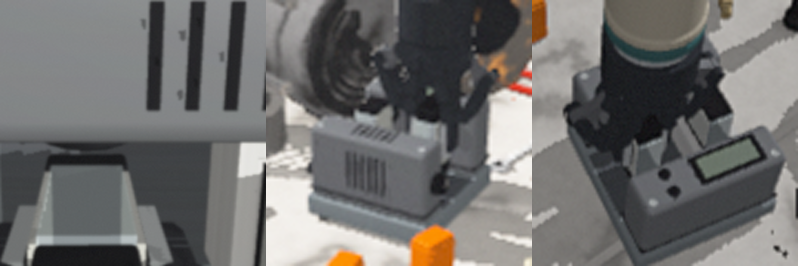

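The end view shows the check standard upright and free in the front path, with the lens lined up behind its end window. The reference is still seated beside it. Force is about zero and the arm has settled, so I'm handing in.

```bash
python3 -c "
from workcell import bot
print(bot.sign_off())"
```

```text
the job is handed in; nothing more can be done
None
```

The job is handed in, but no verdict came back: the reference is fully down in the seat and released, and at about 24 s of 61 s the check was held upright and steady in the open light path, 0.1 mm from my measured target, with no sign of contact.

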